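# Clamp the laminator's side guide

### The job

Fit the side guide with the orange fence to the feed table: lay its forked foot on the ground plate, slide it round the stud under the raised knurled nut until both prongs rest squarely against the yellow stop bar, then screw the nut down until it stops tight on the foot and let go. Leave the spare blue guide and the other loose things where they are.

Things in the scene. Friction and masses are not known exactly. Their poses are not given: they have to be found in the camera images.
- bed: Fixed aluminium ground plate, 260 x 170 x 12 mm, on the bench. Origin on the stud's axis at the plate's underside; z up, x along its long side towards the stop bar. Plate: x -200 to +60, y -85 to +85 mm, top at z = 12 mm. Low yellow stop bar near its +x end.
- stud_foot (a point): Where the axis of the fixed steel stud (10 mm in diameter, upright, 61 mm high from here) meets the plate's top; axes as bed.
- stop_face (a point): Middle of the stop bar's near face, 25 mm from the stud's axis along +x of bed, on the plate's top. The bar is 12 mm thick, 120 mm wide, 8 mm high above the plate.
- nut: Knurled nut captive on the stud. Steel boss 32 mm in diameter, 10 mm high, below; black head 42 mm in diameter above it, z = 10 to 36 mm. Origin on the axis at the boss's underside, z up; a white dash on top points along x. Clockwise from above drives it down 8 mm a turn. It starts with the underside 8 to 11 mm above the plate: a 6 mm foot passes below.
- nut_grip (a point): On the nut's axis, mid-height of the black head, 23 mm above the boss's underside: grip the head here. Free turning drags with about 0.1 N m and the thread locks itself. Once the boss meets a foot the moment climbs to some 0.4 N m within 0.5 rad, then a shoulder stops the nut dead: it is tight, stays so when let go, and fingers that turn on slip on the head. With no foot below it stops 5.4 mm above the plate.
- guide: The side guide to fit: loose, about 0.3 kg, flat on the bench; bright steel forked foot, ORANGE upright fence. Origin on the underside where the stud's axis is when home; z up, x from fence to prongs. Foot 6 mm thick, 52 mm wide, x -105 to +25 mm; slot 13 mm wide, open at the prong tips (x = +25), closed at x = -9 mm. When home its axes lie along those of bed, its origin at stud_foot.
- fence_grip (a point): Middle of the orange fence, 31 mm above the guide's underside, 95 mm behind its origin; axes as guide. The fence is 12 mm thick (along x), 110 mm wide (along y) and 46 mm high from the underside: grip it here across its thickness, from above.
- spare: Spare side guide, not wanted: same forked foot but a BLUE fence only 70 mm wide. Same frame as guide. Leave it where it lies.
- film_roll: Roll of white film standing on end, 104 mm in diameter, 130 mm high, origin at the centre of its underside. Leave alone.
- oil_bottle: White bottle with a red cap, 48 mm in diameter, 130 mm high, origin at the centre of its underside. Leave alone.
- tape: Brown ring, 90 mm outside, 24 mm high, lying flat, origin at the centre of its underside. Leave alone.
- screwdriver: Screwdriver with a red handle, 200 mm long, lying on the bench, origin under its middle. Leave alone.
- screw_cup: Blue plastic cup, 70 mm across the rim, 50 mm high, origin at the centre of its underside. Leave alone.
There are look-alikes about, which are no part of the job. What is shaped like the guide but black or turquoise is not meant.

How it is judged:
By the outcome, as a careful person would: the job done as asked, in the order asked, and still so for the second after the job is handed in, with the robot touching nothing.
It also fails if it takes over 58 s, if anything falls off the work surface, if the arm or the gripper's body presses on something with over 40 N, if the wrist force passes 120 N, or if a joint passes its speed limit or range.

### The arm

A 6-joint arm with a two-finger parallel gripper is mounted at the origin on the work surface. World frame = base frame: x ahead of the robot, y to its left, z up, the work surface at z = 0. Lengths are in m, angles in rad, forces in N, time in s.
With the tool pointing down it reaches from about 0.35 to 0.875 m from the base axis. Payload 15.5 kg.
Tool frame: the origin (TCP) lies at the very end of the fingers, on their centre line; the grasp point (between the pads) lies 19 mm behind it; z points along the fingers, y is the line along which they close (so a half turn about z gives the same grasp; the last joint's range is limited). The gripper opens to 85 mm and grips with 20 to 120 N. Pads are 22 mm wide; open, the fingers measure 114 mm over their backs; the gripper's body (76 mm by 85 mm) begins 54 mm behind the grasp point. The pads swing forward as they close: fully open they stand 13 mm farther back than shut.
Start: joints at [1.222, 0.494, 1.345, -0, 1.302, -0.096], TCP at [0.157, 0.605, 0.231] pointing down, gripper open.
Joint ranges: [-2.91, 2.91], [-0.82, 2.16], [0.22, 2.67], [-1.22, 4.37], [0.12, 2.79], [-3.08, 3.08]. Speed limits (rad/s): [1.89, 1.89, 2.57, 3.01, 3.01, 3.01].

### API

Orientations are given as a unit quaternion [x, y, z, w].
In Python, from cell import get_state, optics, job_done gives the robot as it stands.
- The arm moves only by the tool send_rows, never from a script. Its arguments are lists of equal length, an entry for each row: "travel": the shift along the tool's x, y, z in cm, a list of three; "twist": the turn, a rotation vector about the tool's x, y, z in degrees, a list of three; "gripper": the opening in per cent of the stroke, from 0 (shut) to 100 (fully open). In form: {"travel": [[x, y, z], ...], "twist": [[wx, wy, wz], ...], "gripper": [gripper, ...]}. A call has 1 to 8 rows; each row shifts and turns the commanded pose from where the row before left it, along the tool's axes as they then stand; what a row does not reach is not made up. A row lasts 1/12 s, in which the tool goes at most 41.7 mm and 7.16 degrees, less where a joint would pass 70% of its speed; a pose out of reach is approached as far as the arm can. A call with a gripper value outside its range is refused whole. The fingers move at their own pace and stop on an object; "force" is the grip in N (left out, the last holds). Time passes only in rows, so rows that do not move let the fingers close. It gives the time, the measured TCP pose, the force, the opening and the grip force at its end, in the units of the state.
- get_state(): the state, without advancing time (a new reading comes with each control period).
- optics.snapshot(name): name is "side" or "top"; returns a dict with "image" (400x640x3 uint8, red, green, blue), "range_z" (400x640 float32, m along the optical axis (not along the pixel's ray), 0 where there is no reading), "fx", "fy", "cx", "cy" (pixels), "k1" (the pictures are not rectified: a ray, as slopes to the right and down, at radius r is drawn at 1 + k1 r^2 times it, then the intrinsics apply), "pose" (4x4, takes a point from camera to world coordinates). Camera axes: x right, y down, z forward; pixel columns grow to the right and rows downward; lengths in m; the calibration is good to about 2 mm. A picture is of the moment at which its call begins.
- job_done(): hands the job in; it is judged then, once.
The state is a dict: "time": time; "q": joint angles; "joint_velocities": joint speeds; "joint_efforts": joint torques, N m; "ee_pos": TCP position; "eef_rot": TCP orientation; "wrist_force": force on the tool from outside, world axes, zero at the start; "ft_torque": the same for the moment, N m; "gripper_width": finger opening in m; "grasp_force": force on a finger pad.
Only numpy, scipy, OpenCV 4.12 (cv2) and the standard library are available. Lean on these libraries where they do the work, as an engineer would, in place of code of your own. Each camera call takes 0.05 s, during which the arm holds its last target. There are 200 camera calls.

## Working session

There is one attempt and no reset: what is moved stays moved. The work goes in short steps, Python scripts to look and compute and a tool call to move; the robot and the scene stay as the last step left them, time stands still between calls to the robot, and variables do not carry over. Pictures are saved under pics/ and viewed, at most 10 in all, crops included, and the job is handed in when it is done.

Besides the shell and the picture viewer there is one more tool, called as name(argument=value, ...) on one line, values as JSON. send_rows: Moves the arm, as the interface text tells. Its arguments: {"type":"object","properties":{"travel":{"type":"array","items":{"type":"array","items":{"type":"number"}}},"twist":{"type":"array","items":{"type":"array","items":{"type":"number"}}},"gripper":{"type":"array","items":{"type":"number"}},"force":{"type":"number"}},"required":["travel","twist","gripper"]}

```bash
mkdir -p pics; cat > h.py <<'E'
import numpy as np,cv2
from cell import get_state,optics,job_done
def snap(n):
    s=optics.snapshot(n); np.savez(f'/tmp/{n}.npz',**s); return s
def load(n): return dict(np.load(f'/tmp/{n}.npz'))
def rays(s,uv):
    uv=np.atleast_2d(np.asarray(uv,float))
    d=np.c_[(uv[:,0]-s['cx'])/s['fx'],(uv[:,1]-s['cy'])/s['fy']]
    u=d.copy()
    for _ in range(20): u=d/(1+s['k1']*(u**2).sum(1,keepdims=True))
    return np.c_[u,np.ones(len(u))]
def plane(s,uv,z):
    P=s['pose'];r=rays(s,uv)@P[:3,:3].T
    return P[:3,3]+r*((z-P[2,3])/r[:,2])[:,None]
def cloud(s,uv):
    uv=np.atleast_2d(uv).astype(int);z=s['range_z'][uv[:,1],uv[:,0]]
    p=(rays(s,uv)*z[:,None])@s['pose'][:3,:3].T+s['pose'][:3,3]
    return p
E
python3 - <<'E'
from h import *
for n in('top','side'):
    s=snap(n);cv2.imwrite(f'pics/{n}0.png',s['image'][:,:,::-1]);print(n,s['fx'],s['k1'],s['pose'].round(3).tolist())
print(get_state())
E
```

```text
top 461.68519071290456 0.01279244770225638 [[-0.025, -0.994, 0.107, 0.449], [-1.0, 0.023, -0.02, -0.018], [0.018, -0.108, -0.994, 1.292], [0.0, 0.0, 0.0, 1.0]]
side 376.73387676920896 -0.024055247155217067 [[0.998, -0.03, 0.056, 0.529], [-0.064, -0.553, 0.831, -1.055], [0.006, -0.832, -0.554, 0.765], [0.0, 0.0, 0.0, 1.0]]
{'time': 0.1, 'q': array([ 1.22152908e+00,  4.94143327e-01,  1.34604563e+00, -4.74042842e-05,
        1.30251027e+00, -9.55092170e-02]), 'joint_velocities': array([-0.00163861, -0.00200728, -0.00114013, -0.00078361,  0.00057427,
       -0.00179614]), 'joint_efforts': array([ 1.54118938e-03, -8.83583736e+01, -3.84565973e+01, -3.17639233e-04,
        5.33394064e-03,  2.05511589e-05]), 'ee_pos': array([0.15681059, 0.60468133, 0.23075401]), 'eef_rot': array([ 1.26532600e-01,  9.91962295e-01, -5.44702210e-04, -9.97449509e-05]), 'wrist_force': array([-0.02350782,  0.03878979, -0.31397017]), 'ft_torque': array([ 0.00804491,  0.03154591, -0.03189664]), 'grasp_force': 0.0, 'gripper_width': 0.0852150519482648}
```

View pics/top0.png

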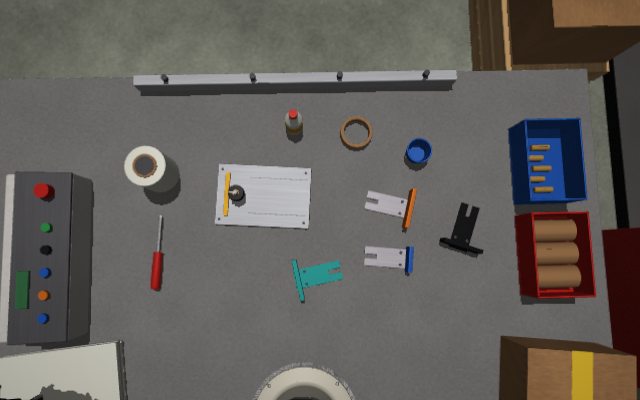

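View pics/side0.png

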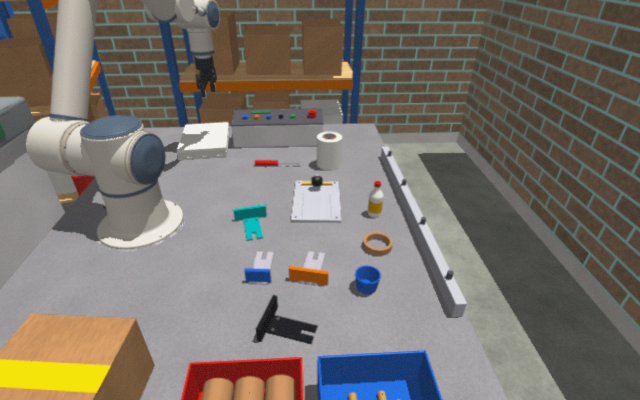

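Top view candidates: orange guide with fence at (410,208), which is the wanted one; blue spare (388,258); black look-alike (463,230); turquoise look-alike (317,277). The bed is at (265,197), with the nut at (236,193) and the yellow bar at (227,194).

```bash
cat > m.py <<'E'
from h import *
def mask(s,lo,hi,box):
    h=cv2.cvtColor(s['image'],cv2.COLOR_RGB2HSV);m=cv2.inRange(h,lo,hi);o=np.zeros_like(m)
    a,b,c,d=box;o[b:d,a:c]=m[b:d,a:c];return o
def big(m):
    c=max(cv2.findContours(m,0,1)[0],key=cv2.contourArea);return c[:,0,:]
def rect(p):
    r=cv2.minAreaRect((p[:,:2]*1000).astype(np.float32));return np.round(r[0],1),np.round(r[1],1),round(r[2],1)
E
python3 - <<'E'
from m import *
t=load('top');s=load('side')
def top_cloud(m,lo,hi,S=t):
    v,u=np.nonzero(m);p=cloud(S,np.c_[u,v]);return p[(p[:,2]>lo)&(p[:,2]<hi)]
of=mask(t,(5,150,80),(20,255,255),(395,180,425,240))
c=big(of);print('fence rect z46',rect(plane(t,c,.046)))
p=top_cloud(of,.036,.06);print('fence cloud',len(p),p.mean(0).round(4),rect(p))
g=mask(t,(0,0,110),(180,60,255),(355,180,404,225))
c=big(g);pp=plane(t,c,.006);print('foot rect',rect(pp))
ap=plane(t,cv2.approxPolyDP(c,1.5,True)[:,0],.006);print('foot poly',(ap[:,:2]*1000).round(1).tolist())
b=mask(t,(0,0,110),(180,70,255),(205,155,320,235));c=big(b);c2=cv2.convexHull(c)[:,0]
print('bed',rect(plane(t,c2,.012)))
y=mask(t,(20,130,80),(35,255,255),(205,155,245,235));v,u=np.nonzero(y);print('bar',rect(plane(t,np.c_[u,v],.020)))
k=mask(t,(0,0,0),(180,255,70),(218,175,250,212));c=big(k);v,u=np.nonzero(k);p=top_cloud(k,.04,.09)
print('nut',np.median(p[:,2]),p.mean(0),rect(plane(t,c,np.median(p[:,2]))),np.percentile(p[:,2],[10,50,90]))
of=mask(s,(5,150,80),(20,255,255),(280,255,335,290));c=big(of);p=top_cloud(of,-.01,.1,s);print('side fence',p.mean(0).round(4),p.min(0).round(3),p.max(0).round(3))
k=mask(s,(0,0,0),(180,255,70),(305,170,330,190));p=top_cloud(k,.03,.1,s);print('side nut',p.mean(0).round(4),p.min(0).round(3),p.max(0).round(3))
i=t['image'][:,:,::-1];a=cv2.resize(i[150:250,205:335],None,fx=5,fy=5)[:, :400];
L=cv2.resize(i[160:235,205:325],None,fx=6.5,fy=6.5)[:290];
cv2.imwrite('pics/c1.png',np.vstack([cv2.resize(i[160:235,205:325],(480,300)),cv2.resize(i[175:250,345:465],(480,300))]))
E
```

```text
fence rect z46 (array([ 553.3, -303.4]), array([ 13. , 109.8]), 75.6)
fence cloud 186 [ 0.5536 -0.3036  0.0464] (array([ 553.9, -304.1]), array([ 12.7, 107. ]), 75.3)
foot rect (array([ 585.9, -227.4]), array([132.6, 104.7]), 87.4)
foot poly [[612.6, -162.2], [601.1, -170.3], [589.9, -167.0], [598.3, -170.2], [586.7, -183.8], [567.1, -174.7], [555.4, -196.7], [547.0, -193.6], [552.2, -213.5], [543.5, -221.5], [549.0, -227.4], [530.7, -291.2], [572.8, -293.1], [573.0, -284.7], [578.5, -293.4], [592.8, -288.4], [598.3, -294.3], [635.2, -296.0], [636.3, -250.7], [627.5, -258.8], [616.3, -249.9], [627.8, -244.7], [622.4, -233.2], [599.6, -235.1], [609.0, -195.9], [592.3, -186.8], [583.0, -220.3], [571.7, -219.8], [578.1, -186.3], [601.1, -170.3], [615.2, -176.4], [606.9, -167.6]]
bed (array([615.3, 103.8]), array([324.5, 201.5]), 86.0)
bar (array([605.4, 199.2]), array([ 11.3, 117.4]), 85.9)
nut 0.059614931698948714 [0.60172692 0.16565173 0.05858408] (array([601. , 166.3]), array([42.8, 40.5]), 88.7) [0.05374822 0.05961493 0.0626306 ]
side fence [ 0.5541 -0.3093  0.0292] [ 0.502 -0.327  0.002] [ 0.605 -0.286  0.05 ]
side nut [0.6042 0.1548 0.0496] [0.588 0.142 0.032] [0.623 0.178 0.059]
```

View pics/c1.png

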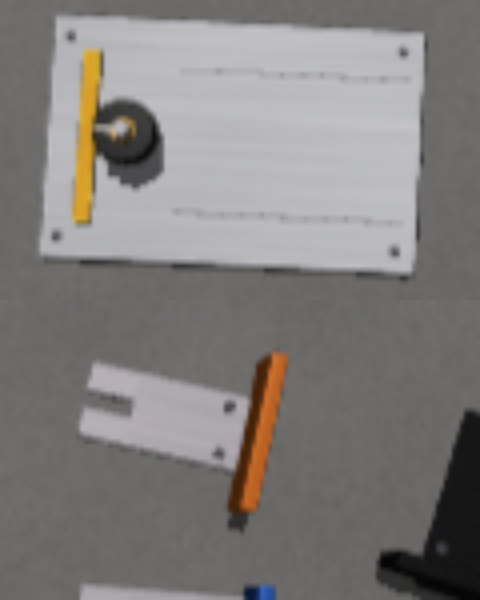

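The crop confirms the orange-fenced guide at (410,208), with its prongs towards the bed, and the nut's dash pointing at the bar. I'll check the yaw and the stud position once more, then start moving.

```bash
python3 - <<'E'
from m import *
t=load('top')
print('prong tips',plane(t,[[369.2,190.8],[365,208]],.006).round(4).tolist())
c=plane(t,[[219.2,163.7],[311,168],[308.5,228.5],[215,224.2]],.012);print('bed corners',c.round(4).tolist(),c.mean(0))
d=c[[0,3]].mean(0)-c[[1,2]].mean(0);print(np.linalg.norm(d),np.degrees(np.arctan2(d[1],d[0])));d/=np.linalg.norm(d);print('stud from plate',c.mean(0)+.07*d)
y=mask(t,(20,130,80),(35,255,255),(205,155,245,235));print('bar',rect(plane(t,big(y),.020)))
E
```

```text
prong tips [[0.6067, -0.1992, 0.006], [0.5584, -0.1856, 0.006]]
bed corners [[0.692, 0.2198, 0.012], [0.6742, -0.037, 0.012], [0.5046, -0.0259, 0.012], [0.5228, 0.2318, 0.012]] [0.59839128 0.09717938 0.012     ]
0.25790799569419653 86.00843287893984
stud from plate [0.60326395 0.16700958 0.012     ]
bar (array([605.4, 199.2]), array([ 11.3, 117.4]), 85.9)
```

send_rows(travel=[[-2.3, -1.7, 0], [-2.3, -1.7, 0], [-2.3, -1.7, 0], [-2.3, -1.7, 0], [-2.3, -1.7, 0], [-2.3, -1.7, 0], [-2.3, -1.7, 0], [-2.3, -1.7, 0]], twist=[[0, 0, 0], [0, 0, 0], [0, 0, 0], [0, 0, 0], [0, 0, 0], [0, 0, 0], [0, 0, 0], [0, 0, 0]], gripper=[100, 100, 100, 100, 100, 100, 100, 100])

```text
time: 0.77
ee_pos: [0.3014, 0.4258, 0.2311]
eef_rot: [0.126, 0.992, -0.0, -0.0]
wrist_force: [0.4, 0.3, 0.8]
gripper_width: 0.0852
grasp_force: 0.0
```

send_rows(travel=[[-2.3, -1.7, 0], [-2.3, -1.7, 0], [-2.3, -1.7, 0], [-2.3, -1.7, 0], [-2.3, -1.7, 0], [-2.3, -1.7, 0], [-2.3, -1.7, 0], [-2.3, -1.7, 0]], twist=[[0, 0, 0], [0, 0, 0], [0, 0, 0], [0, 0, 0], [0, 0, 0], [0, 0, 0], [0, 0, 0], [0, 0, 0]], gripper=[100, 100, 100, 100, 100, 100, 100, 100])

```text
time: 1.43
ee_pos: [0.4454, 0.248, 0.2311]
eef_rot: [0.127, 0.992, -0.0, -0.0]
wrist_force: [0.6, 0.4, 0.8]
gripper_width: 0.0854
grasp_force: 0.0
```

send_rows(travel=[[-1.5, -3.2, 0], [-1.5, -3.2, 0], [-1.5, -3.2, 0], [-1.5, -3.2, 0], [-1.5, -3.2, 0], [-1.5, -3.2, 0], [-1.5, -3.2, 0], [-1.5, -3.2, 0]], twist=[[0, 0, 0], [0, 0, 0], [0, 0, 0], [0, 0, 0], [0, 0, 0], [0, 0, 0], [0, 0, 0], [0, 0, 0]], gripper=[100, 100, 100, 100, 100, 100, 100, 100])

```text
time: 2.1
ee_pos: [0.4966, -0.0304, 0.2312]
eef_rot: [0.127, 0.992, 0.0, -0.0]
wrist_force: [0.2, 0.1, 0.4]
gripper_width: 0.0857
grasp_force: 0.0
```

send_rows(travel=[[-1.5, -3.2, 0], [-1.5, -3.2, 0], [-1.5, -3.2, 0], [-1.5, -3.2, 0], [-1.5, -3.2, 0], [-1.5, -3.2, 0], [-1.5, -3.2, 0], [0, 0, 0]], twist=[[0, 0, 0], [0, 0, 0], [0, 0, 0], [0, 0, 0], [0, 0, 0], [0, 0, 0], [0, 0, 0], [0, 0, 0]], gripper=[100, 100, 100, 100, 100, 100, 100, 100])

```text
time: 2.77
ee_pos: [0.5428, -0.2776, 0.2308]
eef_rot: [0.128, 0.992, -0.001, 0.0]
wrist_force: [-1.3, -0.1, -0.5]
gripper_width: 0.0855
grasp_force: 0.0
```

send_rows(travel=[[-0.8, -1.1, 3], [-0.9, -1.1, 3.5], [0, 0, 3.5], [0, 0, 3.5], [0, 0, 3], [0, 0, 2], [0, 0, 1], [0, 0, 0]], twist=[[0, 0, 0], [0, 0, 0], [0, 0, 0], [0, 0, 0], [0, 0, 0], [0, 0, 0], [0, 0, 0], [0, 0, 0]], gripper=[100, 100, 100, 100, 100, 100, 100, 100], force=60)

```text
time: 3.43
ee_pos: [0.5519, -0.2966, 0.0341]
eef_rot: [0.127, 0.992, 0.001, -0.002]
wrist_force: [-0.2, 0.2, -0.3]
gripper_width: 0.0856
grasp_force: 0.0
```

send_rows(travel=[[-0.3, -0.6, 0.7], [0, 0, 0.8], [0, 0, 0.7], [0, 0, 0], [0, 0, 0]], twist=[[0, 0, 0], [0, 0, 0], [0, 0, 0], [0, 0, 0], [0, 0, 0]], gripper=[100, 100, 100, 100, 100])

```text
time: 3.85
ee_pos: [0.5543, -0.3039, 0.0143]
eef_rot: [0.127, 0.992, 0.0, -0.0]
wrist_force: [0.7, -0.4, 0.3]
gripper_width: 0.0854
grasp_force: 0.0
```

send_rows(travel=[[0, 0, 0], [0, 0, 0], [0, 0, 0], [0, 0, 0], [0, 0, 0], [0, 0, 0], [0, 0, 0], [0, 0, 0]], twist=[[0, 0, 0], [0, 0, 0], [0, 0, 0], [0, 0, 0], [0, 0, 0], [0, 0, 0], [0, 0, 0], [0, 0, 0]], gripper=[0, 0, 0, 0, 0, 0, 0, 0], force=60)

```text
time: 4.52
ee_pos: [0.5545, -0.304, 0.0145]
eef_rot: [0.127, 0.992, -0.0, 0.0]
wrist_force: [-1.3, 0.9, 5.9]
gripper_width: 0.0113
grasp_force: 59.2
```

send_rows(travel=[[0, 0, -1], [0, 0, -2], [0, 0, -2], [0.4, 2, 0], [0.4, 2.6, 0], [0.4, 2.7, 0], [0.4, 2.7, 0], [0.4, 2.7, 0]], twist=[[0, 0, 0], [0, 0, 0], [0, 0, 0], [0, 0, 0], [0, 0, 0], [0, 0, 0], [0, 0, 0], [0, 0, 0]], gripper=[0, 0, 0, 0, 0, 0, 0, 0])

```text
time: 5.18
ee_pos: [0.5667, -0.1748, 0.0647]
eef_rot: [0.127, 0.992, 0.0, -0.0]
wrist_force: [1.5, 0.5, -3.4]
gripper_width: 0.0111
grasp_force: 58.8
```

send_rows(travel=[[0.4, 2.7, 0], [0.4, 2.7, 0], [0.4, 2.7, 0], [0.4, 2.7, 0], [0.4, 2.7, 0], [0.3, 2.7, 0], [0, 1.4, 0], [0, 0, 0]], twist=[[0, 0, 0], [0, 0, -2], [0, 0, -2], [0, 0, -2], [0, 0, -2], [0, 0, -2], [0, 0, 0], [0, 0, 0]], gripper=[0, 0, 0, 0, 0, 0, 0, 0])

```text
time: 5.85
ee_pos: [0.5769, 0.0038, 0.0646]
eef_rot: [0.039, 0.999, 0.0, -0.0]
wrist_force: [0.2, 0.8, -2.3]
gripper_width: 0.0108
grasp_force: 58.9
```

send_rows(travel=[[0, 0, 0], [0, 0, 0], [0, 0, 0]], twist=[[0, 0, 0], [0, 0, 0], [0, 0, 0]], gripper=[0, 0, 0])

```text
time: 6.1
ee_pos: [0.5771, 0.0002, 0.0644]
eef_rot: [0.04, 0.999, -0.0, 0.0]
wrist_force: [0.0, -0.8, -3.1]
gripper_width: 0.011
grasp_force: 58.9
```

```bash
python3 - <<'E'
from m import *
t=snap('top');s=snap('side');print(get_state()['ee_pos'],get_state()['eef_rot'])
of=mask(t,(5,150,80),(20,255,255),(255,150,330,260))
a=cv2.resize(t['image'][140:260,200:340,::-1],(560,480));b=cv2.resize(s['image'][150:250,260:380,::-1],(576,480))
cv2.imwrite('pics/c2.png',cv2.resize(np.hstack([a,b]),(800,338)))
E
```

```text
[5.77052221e-01 2.81591442e-04 6.43158780e-02] [ 4.03096815e-02  9.99187233e-01 -5.13624727e-05 -4.74259869e-06]
```

View pics/c2.png

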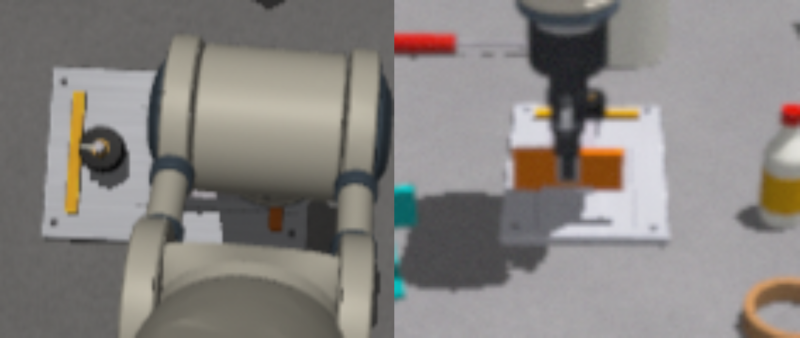

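The top view is blocked by the arm. The side view shows the fence held level, with the finger near its middle (side pixels of about (346,200)). I'll measure the lateral offset of fence to bar in that view.

```bash
python3 - <<'E'
from m import *
s=load('side')
of=mask(s,(5,150,60),(18,255,255),(280,180,340,215));c=big(of);print('px',c.min(0),c.max(0))
v,u=np.nonzero(of);p=cloud(s,np.c_[u,v]);p=p[(p[:,1]>-.05)&(p[:,1]<.03)]
e=np.array([.0706,.9975]);n=np.array([e[1],-e[0]])
q=p[:,:2]@n;print('fence n range',q.min(),q.max(),np.percentile(q,[1,99]),(q.min()+q.max())/2,'face e',np.percentile(p[:,:2]@e,[10,50,90]),p[:,2].min(),p[:,2].max())
y=mask(s,(20,130,80),(35,255,255),(290,175,345,195));v,u=np.nonzero(y);pl=plane(s,np.c_[u,v],.02);q=pl[:,:2]@n;print('bar n',q.min(),q.max(),(q.min()+q.max())/2,'e',np.percentile(pl[:,:2]@e,[5,50,95]))
y0=load('side');
t=np.array([.5771,.0003]);print('tcp n,e',t@n,t@e,'stud n,e',np.array([.6028,.167])@n,np.array([.6028,.167])@e)
E
```

```text
px [314 194] [326 205]
fence n range 0.5250201587643719 0.625882686917599 [0.52543268 0.62567429] 0.5754514228409855 face e [0.03103896 0.03440857 0.0373173 ] 0.051315335942774154 0.12311557861462163
bar n 0.536097081672669 0.6480971026013874 0.5920970921370282 e [0.22997522 0.23741684 0.24319692]
tcp n,e 0.57563607 0.04104251 stud n,e 0.5895028000000001 0.20914018
```

send_rows(travel=[[-0.8, 0.7, 0], [-0.7, 0.6, 0], [0, 0, 1], [0, 0, 1], [0, 0, 1], [0, 0, 0.5], [0, 0, 0], [0, 0, 0]], twist=[[0, 0, -0.6], [0, 0, 0], [0, 0, 0], [0, 0, 0], [0, 0, 0], [0, 0, 0], [0, 0, 0], [0, 0, 0]], gripper=[0, 0, 0, 0, 0, 0, 0, 0])

```text
time: 6.87
ee_pos: [0.5925, 0.0129, 0.0287]
eef_rot: [0.034, 0.999, 0.0, -0.001]
wrist_force: [-0.0, -0.6, -3.8]
gripper_width: 0.0112
grasp_force: 59.0
```

```bash
python3 - <<'E'
from m import *
s=snap('side');g=get_state();print(g['ee_pos'],g['eef_rot'],g['wrist_force'],g['ft_torque'])
x,y=g['eef_rot'][:2];print('yaw',90-2*np.degrees(np.arctan2(x,y)))
e=np.array([.0706,.9975]);n=np.array([e[1],-e[0]]);print(g['ee_pos'][:2]@n,g['ee_pos'][:2]@e)
of=mask(s,(5,150,60),(18,255,255),(280,180,345,225));v,u=np.nonzero(of);pl=plane(s,np.c_[u,v],.035);q=pl[:,:2]@n;print('fence n',q.min(),q.max(),(q.min()+q.max())/2)
y=mask(s,(20,130,80),(35,255,255),(290,175,345,195));v,u=np.nonzero(y);pl=plane(s,np.c_[u,v],.02);q=pl[:,:2]@n;print('bar n',q.min(),q.max(),(q.min()+q.max())/2)
cv2.imwrite('pics/c3.png',cv2.resize(s['image'][165:230,275:355,::-1],(720,585),interpolation=cv2.INTER_CUBIC))
E
```

```text
[0.59277397 0.01296199 0.02916386] [ 3.44706729e-02  9.99405685e-01  8.89655046e-06 -2.20519227e-04] [ 0.16458375  0.76007688 -1.75428401] [-0.11512853  0.02649525 -0.04782256]
yaw 86.04916907426605
0.5903769207903311 0.05477943089835982
fence n 0.5362147747198072 0.6409517737052322 0.5885832742125197
bar n 0.536097081672669 0.6480971026013874 0.5920970921370282
```

View pics/c3.png

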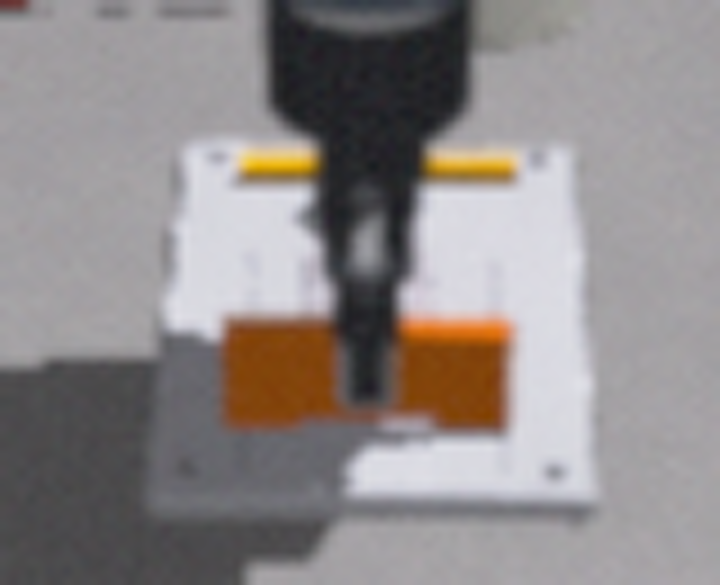

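In the side crop the fence (bottom edge 225..506) sits a few mm left of the bar and plate centre line. The top estimate said it was centred. I'll check against the visible fence end in the current top view, and sub-pixel in the side view.

```bash
python3 - <<'E'
from m import *
s=load('side');t=snap('top')
e=np.array([.0706,.9975]);n=np.array([e[1],-e[0]])
def edges(S,r,c0,c1,z,f):
    x=S['image'].astype(float); sig=f(x[r,c0:c1]);m=(np.percentile(sig,95)+np.percentile(sig,5))/2
    i=np.nonzero(sig>m)[0]
    def sub(a,b): return c0+a+(m-sig[a])/(sig[b]-sig[a])*(b-a)
    L,R=sub(i[0]-1,i[0]),sub(i[-1]+1,i[-1])
    q=plane(S,[[L,r],[R,r]],z)[:,:2]@n
    return round(L,2),round(R,2),(q*1000).round(1),round(q.mean()*1000,1)
sat=lambda p:(p[:,0]-p[:,2])/(p.sum(1)+1)
for r in (204,206,208,210): print('fence',r,edges(s,r,292,340,.03,sat))
for r in (182,183,184): print('bar',r,edges(s,r,292,340,.018,sat))
br=lambda p:p.sum(1)
for r in (190,194,197): print('plate',r,edges(s,r,285,350,.012,br))
of=mask(t,(5,150,60),(18,255,255),(240,150,330,260));v,u=np.nonzero(of)
print(len(u),u.min(),u.max(),v.min(),v.max())
pl=plane(t,np.c_[u,v],.058);print('top fence low n end at z58',np.sort(pl[:,:2]@n)[:5], 'e',(pl[:,:2]@e).min(),(pl[:,:2]@e).max())
y=mask(t,(20,130,80),(35,255,255),(205,155,245,235));v,u=np.nonzero(y);q=plane(t,np.c_[u,v],.02)[:,:2]@n;print('bar top',np.sort(q)[[0,3]],np.sort(q)[[-4,-1]])
cv2.imwrite('pics/c4.png',cv2.resize(t['image'][150:240,205:325,::-1],(780,585),interpolation=cv2.INTER_CUBIC))
E
```

```text
fence 204 (np.float64(299.55), np.float64(330.34), array([534.5, 642. ]), np.float64(588.3))
fence 206 (np.float64(299.72), np.float64(330.29), array([535.7, 641.6]), np.float64(588.6))
fence 208 (np.float64(299.73), np.float64(330.18), array([536.3, 641. ]), np.float64(588.6))
fence 210 (np.float64(299.7), np.float64(330.16), array([536.8, 640.7]), np.float64(588.7))
bar 182 (np.float64(301.24), np.float64(331.46), array([532.7, 650.2]), np.float64(591.4))
bar 183 (np.float64(301.58), np.float64(331.38), array([534.3, 649.7]), np.float64(592.0))
bar 184 (np.float64(301.51), np.float64(331.54), array([534.4, 650.1]), np.float64(592.3))Traceback (most recent call last):
  File "<stdin>", line 15, in <module>
  File "<stdin>", line 8, in edges
  File "<stdin>", line 7, in sub
IndexError: index 65 is out of bounds for axis 0 with size 65
```

```bash
python3 - <<'E'
from m import *
s=load('side');t=load('top')
e=np.array([.0706,.9975]);n=np.array([e[1],-e[0]])
x=s['image'].astype(float).sum(2)
for r in (190,196,200,206,210):
    row=x[r,280:360];m=330; print(r,row[10:22].astype(int),row[50:68].astype(int))
of=mask(t,(5,150,60),(18,255,255),(240,150,330,260));v,u=np.nonzero(of)
print(len(u),u.min(),u.max(),v.min(),v.max())
pl=plane(t,np.c_[u,v],.058);print('top fence low n end at z58',np.sort(pl[:,:2]@n)[:5], 'e',(pl[:,:2]@e).min(),(pl[:,:2]@e).max())
y=mask(t,(20,130,80),(35,255,255),(205,155,245,235));v,u=np.nonzero(y);q=plane(t,np.c_[u,v],.02)[:,:2]@n;print('bar top',np.sort(q)[[0,3]],np.sort(q)[[-4,-1]])
cv2.imwrite('pics/c4.png',cv2.resize(t['image'][150:240,205:325,::-1],(780,585),interpolation=cv2.INTER_CUBIC))
# bed axis from side: near and far plate corners
E
```

```text
190 [487 488 484 468 579 659 653 653 646 653 651 657] [661 656 660 653 657 659 658 653 638 573 488 489 481 496 495 497 494 494]
196 [489 490 484 509 586 654 656 655 656 657 656 653] [638 657 662 662 663 664 661 664 657 588 487 486 486 480 482 481 487 484]
200 [496 491 451 556 658 657 654 655 651 570 435 413] [538 592 638 658 663 660 664 661 656 584 492 492 492 493 492 487 487 494]
206 [233 226 271 313 314 315 323 311 314 288 238 208] [251 447 610 652 660 659 660 662 661 652 599 501 490 493 495 486 482 488]
210 [219 231 285 308 309 317 318 315 312 297 235 207] [270 449 610 653 654 658 653 655 658 652 580 497 488 491 485 493 493 492]
34 291 295 208 214
top fence low n end at z58 [0.53972887 0.53985457 0.53998029 0.54010602 0.54023177] e 0.04781965568545262 0.0591989041356038
bar top [0.53113353 0.53375685] [0.64809114 0.64849704]
```

View pics/c4.png

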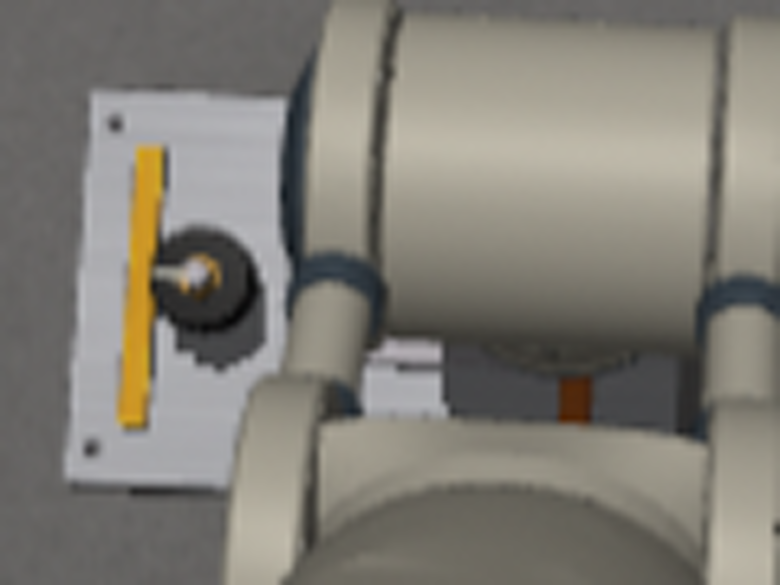

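```bash
python3 - <<'E'
from m import *
s=load('side');t=load('top')
e=np.array([.0706,.9975]);n=np.array([e[1],-e[0]])
for r in (189,190,192,194,196,197,198):
    row=s['image'][r,270:360].astype(float).sum(1);m=572;i=np.nonzero(row>m)[0];a,b=i[0],i[-1]
    L=270+a-(row[a]-m)/(row[a]-row[a-1]);R=270+b+(row[b]-m)/(row[b]-row[b+1])
    p=plane(s,[[L,r],[R,r]],.012)[:,:2];print(r,round(L,2),round(R,2),(p@n*1000).round(1),(p@n).mean().round(4),'e',(p@e).mean().round(3))
col=t['image'][196:216,262:274].astype(int)
for c in (264,266,267,268,270): print(c,[tuple(x) for x in t['image'][200:211,c].tolist()])
print((plane(t,[[267,r] for r in (204,205,206,207)],.0205)[:,:2]@n).round(4))
E
```

```text
189 294.24 338.66 [507.8 676.8] 0.5923 e 0.206
190 293.94 339.01 [507.1 677.8] 0.5925 e 0.199
192 294.36 339.25 [509.5 678.2] 0.5939 e 0.184
194 294.41 339.38 [510.5 678.1] 0.5943 e 0.17
196 293.82 339.16 [509.1 676.7] 0.5929 e 0.157
197 293.28 339.04 [507.6 676. ] 0.5918 e 0.15
198 292.71 339.12 [505.9 676.1] 0.591 e 0.143
264 [(60, 58, 53), (74, 71, 68), (126, 122, 124), (165, 160, 165), (175, 171, 176), (135, 132, 135), (147, 147, 150), (173, 173, 177), (171, 171, 176), (170, 170, 175), (171, 171, 175)]
266 [(67, 65, 59), (61, 60, 54), (118, 114, 116), (163, 158, 163), (175, 169, 175), (135, 131, 135), (79, 79, 81), (142, 143, 145), (171, 172, 175), (171, 172, 175), (172, 172, 176)]
267 [(68, 67, 60), (62, 60, 54), (118, 114, 116), (164, 159, 163), (175, 170, 175), (135, 132, 136), (81, 80, 82), (141, 142, 144), (172, 172, 176), (171, 171, 176), (171, 171, 175)]
268 [(68, 66, 60), (61, 59, 54), (119, 116, 117), (163, 159, 163), (175, 170, 175), (145, 141, 146), (94, 91, 95), (142, 142, 145), (172, 173, 176), (171, 172, 176), (171, 172, 175)]
270 [(69, 66, 60), (63, 60, 55), (117, 113, 114), (162, 158, 162), (175, 170, 175), (145, 141, 145), (94, 92, 95), (144, 143, 147), (174, 173, 177), (173, 173, 177), (172, 172, 176)]
[0.567  0.5643 0.5615 0.5587]
```

```bash
python3 - <<'E'
from m import *
s=load('side');t=load('top')
e=np.array([.0706,.9975]);n=np.array([e[1],-e[0]])
P=s['pose']
def vplane(uv,e0):  # intersect with vertical plane p.e=e0
    r=rays(s,uv)@P[:3,:3].T; k=(e0-P[:2,3]@e)/(r[:,:2]@e); return P[:3,3]+r*k[:,None]
p=vplane([[299.6,206],[330.3,206]],.0488);print('fence by vertical plane',p.round(4).tolist(),p[:,:2]@n,(p[:,:2]@n).mean())
of=mask(s,(5,150,60),(18,255,255),(280,180,345,225));v,u=np.nonzero(of);p=cloud(s,np.c_[u,v]);k=(p[:,2]>.0)&(p[:,2]<.08);p=p[k];q=p[:,:2]@n
print('cloud fence',q.min(),q.max(),np.median(p[:,:2]@e),p[:,2].min(),p[:,2].max())
A=np.c_[p[:,:2]@n,np.ones(len(p))];print('fence slope deg',np.degrees(np.linalg.lstsq(A,p[:,:2]@e,rcond=None)[0][0]))
y=mask(s,(20,130,80),(35,255,255),(290,175,345,195));v,u=np.nonzero(y);p=cloud(s,np.c_[u,v]);q=p[:,:2]@n
print('cloud bar',np.sort(q)[[0,2,-3,-1]],np.median(p[:,:2]@e),np.median(p[:,2]));
for lo in range(300,333,4):
    w=(u>=lo)&(u<lo+4)
    if w.sum():print(lo,v[w].mean().round(2),end=' ')
pl=plane(s,np.c_[u,v],.02)[:,:2];A=np.c_[pl@n,np.ones(len(pl))];print('\nbar slope deg',np.degrees(np.linalg.lstsq(A,pl@e,rcond=None)[0][0]))
E
```

```text
fence by vertical plane [[0.5383, 0.0108, 0.04], [0.6429, 0.0034, 0.0412]] [0.53616446 0.6410409 ] 0.5886026817194225
cloud fence 0.5371019173027677 0.6404862639351098 0.048386246696027216 0.017799785345189112 0.07388127881132789
fence slope deg 0.25300236233902246
cloud bar [0.53590752 0.53981609 0.64059463 0.64815675] 0.2397279558691603 0.01672860822151001
300 183.0 304 182.8 308 183.0 320 183.0 324 183.43 328 183.2 
bar slope deg -1.1287238210607295
```

```bash
python3 - <<'E'
from m import *
s=load('side');t=load('top')
e=np.array([.0706,.9975]);n=np.array([e[1],-e[0]]);P=s['pose']
def vplane(uv,e0):
    r=rays(s,uv)@P[:3,:3].T; k=(e0-P[:2,3]@e)/(r[:,:2]@e); return P[:3,3]+r*k[:,None]
im=cv2.imread('pics/side0.png').astype(float).sum(2)
for r in range(177,190):
    row=im[r,300:335];m=300;i=np.nonzero(row<m)[0]
    if len(i)<3: continue
    a,b=i[0],i[-1];L=300+a-(m-row[a])/(row[a-1]-row[a]);R=300+b+(m-row[b])/(row[b+1]-row[b])
    p=vplane([[L,r],[R,r]],.207);print(r,round(L,2),round(R,2),(p[:,:2]@n).round(4),(p[:,:2]@n).mean().round(4),p[0,2].round(3))
print('stud tip top',plane(t,[[235.3,192.3]],.073)[:,:2]@np.c_[n,e],'nut circle',plane(t,[[236.5,192.8]],.059)[:,:2]@np.c_[n,e])
g=cv2.cvtColor(t['image'],cv2.COLOR_RGB2GRAY)
for r in range(184,203,2):
    print(r,g[r,224:250])
E
```

```text
177 311.68 321.13 [0.5742 0.6095] 0.5919 0.064
178 311.11 321.68 [0.5721 0.6116] 0.5919 0.059
179 311.08 321.91 [0.5719 0.6125] 0.5922 0.055
180 311.1 321.87 [0.572  0.6124] 0.5922 0.051
181 311.26 321.75 [0.5726 0.612 ] 0.5923 0.046
182 311.23 321.78 [0.5725 0.6122] 0.5923 0.042
183 310.66 322.27 [0.5703 0.6141] 0.5922 0.038
184 310.1 322.68 [0.5682 0.6157] 0.5919 0.033
185 312.38 320.36 [0.5768 0.6069] 0.5919 0.029
186 312.96 319.35 [0.5789 0.6031] 0.591 0.025
187 314.0 317.67 [0.5829 0.5968] 0.5898 0.02
stud tip top [[0.58930246 0.20833689]] nut circle [[0.5897207  0.20728284]]
184 [170 152 153 154 147 109 175 176 173 156 137 138 140 153 160 176 176 175
 175 175 175 176 176 166  66  38]
186 [173 158 152 154 145  74 131  80  72  53  55  57  58  57  54  68 100 147
 178 178 178 179 179 171  98  36]
188 [172 157 153 152 131  42  47  51  52  52  53  54  56  56  57  58  58  59
  83 141 175 175 175 174 151  32]
190 [153 159 152 146  81  47  48  50  59 104 153 155 126 126  86  56  56  56
  55  51 139 174 173 173 167 115]
192 [144 149 150 144  90 118 121 138 156 173 173 169 132  69 113  53  55  54
  54  16  75 175 174 175 171 132]
194 [142 148 150 141  40  45  46  47  65 112  61  74  49  45  62  53  53  53
  49  13  30  94 175 175 165  74]
196 [149 149 150 146  96  34  48  44  45  46  46  46  39  50  50  51  50  41
  17  19  61  94 176 173 148  54]
198 [151 150 153 148  98  67  76  31  45  46  46  46  47  48  48  33  30   7
  26  61  70  93 174 173 163  61]
200 [156 152 154 145  94 174 170 132  53  38  21  30  11  18  18  23  43  58
  72  71  71  93 175 175 168 115]
202 [156 152 154 145  86 175 175 163  70  71  71  69  65  70  70  70  70  69
  70  69  70  92 172 172 166 119]
```

```bash
python3 - <<'E'
from m import *
s=load('side')
e=np.array([.0706,.9975]);n=np.array([e[1],-e[0]])
X=[]
for r in range(184,219):
    row=s['image'][r,330:350].astype(float).sum(1);m=572;b=np.nonzero(row>m)[0][-1]
    R=330+b+(row[b]-m)/(row[b]-row[b+1]);p=plane(s,[[R,r]],.012)[:,:2];X.append([p[0]@e,p[0]@n])
X=np.array(X);f=np.polyfit(X[:,0],X[:,1],1);print(f,np.polyval(f,[.05,.1,.2]),'resid',np.std(X[:,1]-np.polyval(f,X[:,0])),'deg',np.degrees(np.arctan(f[0])))
E
```

```text
[0.00363062 0.67618011] [0.67636165 0.67654318 0.67690624] resid 0.0009909458372054666 deg 0.2080185663274321
```

send_rows(travel=[[-0.12, 0, 0], [0, 0, 0.1], [0, 0, 0.1], [0, 0, 0]], twist=[[0, 0, 0], [0, 0, 0], [0, 0, 0], [0, 0, 0]], gripper=[0, 0, 0, 0])

```text
time: 7.3
ee_pos: [0.5941, 0.013, 0.0272]
eef_rot: [0.034, 0.999, -0.0, -0.0]
wrist_force: [0.0, -0.4, -4.2]
gripper_width: 0.0108
grasp_force: 59.0
```

```bash
cat > st.py <<'E'
from m import *
g=get_state();e=np.array([.0706,.9975]);n=np.array([e[1],-e[0]]);x,y=g['eef_rot'][:2]
print('t',g['time'].__round__(2),'n,e,z',(g['ee_pos'][:2]@n).round(4),(g['ee_pos'][:2]@e).round(4),g['ee_pos'][2].round(4),'yaw',round(90-2*np.degrees(np.arctan2(x,y)),2),'F',g['wrist_force'].round(1),'T',g['ft_torque'].round(2),'grip',g['gripper_width'].round(4),'j1,j6',g['q'][[0,5]].round(2))
E
python3 st.py
```

```text
Traceback (most recent call last):
  File "st.py", line 3, in <module>
    print('t',g['time'].__round__(2),'n,e,z',(g['ee_pos'][:2]@n).round(4),(g['ee_pos'][:2]@e).round(4),g['ee_pos'][2].round(4),'yaw',round(90-2*np.degrees(np.arctan2(x,y)),2),'F',g['wrist_force'].round(1),'T',g['ft_torque'].round(2),'grip',g['gripper_width'].round(4),'j1,j6',g['q'][[0,5]].round(2))
                                                                                                                                                                                                                                                ^^^^^^^^^^^^^^^^^^^^^^^^
AttributeError: 'float' object has no attribute 'round'
```

send_rows(travel=[[0, 0, 0.05], [0, 0, 0], [0, 0, 0]], twist=[[0, 0, 0], [0, 0, 0], [0, 0, 0]], gripper=[0, 0, 0])

```text
time: 7.55
ee_pos: [0.5941, 0.013, 0.0268]
eef_rot: [0.034, 0.999, 0.0, -0.0]
wrist_force: [0.3, -0.2, -3.8]
gripper_width: 0.0112
grasp_force: 59.0
```

send_rows(travel=[[0, 0, 0.05], [0, 0, 0], [0, 0, 0]], twist=[[0, 0, 0], [0, 0, 0], [0, 0, 0]], gripper=[0, 0, 0])

```text
time: 7.8
ee_pos: [0.5942, 0.013, 0.0265]
eef_rot: [0.034, 0.999, 0.0, 0.0]
wrist_force: [-2.1, 0.3, 3.7]
gripper_width: 0.0112
grasp_force: 59.8
```

```bash
sed -i "s/g\['gripper_width'\].round(4)/round(float(g['gripper_width']),4)/" st.py; python3 st.py
```

```text
t 7.8 n,e,z 0.5918 0.0549 0.0265 yaw 86.06 F [-2.1  0.3  3.7] T [ 0.    0.2  -0.01] grip 0.0112 j1,j6 [-0.08 -1.58]
```

send_rows(travel=[[0, 0.5, 0], [0, 0.7, 0], [0, 0.7, 0], [0, 0.6, 0], [0, 0, 0]], twist=[[0, 0, 0], [0, 0, 0], [0, 0, 0], [0, 0, 0], [0, 0, 0]], gripper=[0, 0, 0, 0, 0])

```text
time: 8.22
ee_pos: [0.5962, 0.0395, 0.0265]
eef_rot: [0.034, 0.999, 0.0, 0.0]
wrist_force: [-0.6, 5.9, 5.3]
gripper_width: 0.0113
grasp_force: 60.4
```

send_rows(travel=[[0, 0.2, 0], [0, 0.2, 0], [0, 0.2, 0], [0, 0.2, 0], [0, 0, 0]], twist=[[0, 0, 0], [0, 0, 0], [0, 0, 0], [0, 0, 0], [0, 0, 0]], gripper=[0, 0, 0, 0, 0])

```text
time: 8.63
ee_pos: [0.5967, 0.0466, 0.0265]
eef_rot: [0.034, 0.999, -0.0, 0.0]
wrist_force: [0.5, -1.4, 5.3]
gripper_width: 0.0112
grasp_force: 60.4
```

```bash
python3 st.py
```

```text
t 8.63 n,e,z 0.5919 0.0886 0.0265 yaw 86.09 F [ 0.5 -1.4  5.3] T [-0.25  0.11  0.02] grip 0.0112 j1,j6 [-0.02 -1.52]
```

send_rows(travel=[[0, 0.2, 0], [0, 0.2, 0], [0, 0.2, 0], [0, 0, 0]], twist=[[0, 0, 0], [0, 0, 0], [0, 0, 0], [0, 0, 0]], gripper=[0, 0, 0, 0])

```text
time: 8.97
ee_pos: [0.5971, 0.0526, 0.0265]
eef_rot: [0.034, 0.999, -0.0, 0.0]
wrist_force: [0.2, -1.8, 6.0]
gripper_width: 0.0112
grasp_force: 60.5
```

send_rows(travel=[[0, 0.2, 0], [0, 0.2, 0], [0, 0.2, 0], [0, 0, 0]], twist=[[0, 0, 0], [0, 0, 0], [0, 0, 0], [0, 0, 0]], gripper=[0, 0, 0, 0])

```text
time: 9.3
ee_pos: [0.5975, 0.0586, 0.0265]
eef_rot: [0.034, 0.999, -0.0, 0.0]
wrist_force: [-0.2, -1.8, 6.5]
gripper_width: 0.0116
grasp_force: 60.5
```

```bash
python3 st.py
```

```text
t 9.3 n,e,z 0.5919 0.1006 0.0265 yaw 86.09 F [-0.2 -1.8  6.5] T [-0.32  0.12 -0.01] grip 0.0116 j1,j6 [-0.  -1.5]
```

send_rows(travel=[[0, 0.2, 0], [0, 0.2, 0], [0, 0.2, 0], [0, 0.2, 0], [0, 0, 0]], twist=[[0, 0, 0], [0, 0, 0], [0, 0, 0], [0, 0, 0], [0, 0, 0]], gripper=[0, 0, 0, 0, 0])

```text
time: 9.72
ee_pos: [0.598, 0.0666, 0.0265]
eef_rot: [0.034, 0.999, -0.0, 0.0]
wrist_force: [-1.1, -2.6, 5.4]
gripper_width: 0.0111
grasp_force: 60.5
```

send_rows(travel=[[0, 0.1, 0], [0, 0.1, 0], [0, 0, 0], [0, 0, 0]], twist=[[0, 0, 0], [0, 0, 0], [0, 0, 0], [0, 0, 0]], gripper=[0, 0, 0, 0])

```text
time: 10.05
ee_pos: [0.5982, 0.0684, 0.0265]
eef_rot: [0.034, 0.999, -0.0, 0.0]
wrist_force: [-0.5, -4.3, 5.1]
gripper_width: 0.0113
grasp_force: 60.5
```

```bash
python3 st.py
```

```text
t 10.05 n,e,z 0.5919 0.1104 0.0265 yaw 86.09 F [-0.5 -4.3  5.1] T [-0.63  0.07  0.02] grip 0.0113 j1,j6 [ 0.01 -1.49]
```

send_rows(travel=[[0, 0.1, 0], [0, 0.1, 0], [0, 0, 0], [0, 0, 0]], twist=[[0, 0, 0], [0, 0, 0], [0, 0, 0], [0, 0, 0]], gripper=[0, 0, 0, 0])

```text
time: 10.38
ee_pos: [0.5983, 0.0703, 0.0265]
eef_rot: [0.034, 0.999, -0.0, 0.0]
wrist_force: [-0.3, -4.4, 6.0]
gripper_width: 0.0111
grasp_force: 60.5
```

```bash
python3 st.py
```

```text
t 10.38 n,e,z 0.5918 0.1124 0.0265 yaw 86.08 F [-0.3 -4.4  6. ] T [-0.63  0.06 -0.03] grip 0.0111 j1,j6 [ 0.02 -1.48]
```

send_rows(travel=[[0, 0.1, 0], [0, 0, 0], [0, 0, 0]], twist=[[0, 0, 0], [0, 0, 0], [0, 0, 0]], gripper=[0, 0, 0])

```text
time: 10.63
ee_pos: [0.5984, 0.0713, 0.0265]
eef_rot: [0.034, 0.999, -0.0, 0.0]
wrist_force: [0.7, -4.0, 6.5]
gripper_width: 0.0113
grasp_force: 60.5
```

send_rows(travel=[[0, 0.1, 0], [0, 0, 0], [0, 0, 0]], twist=[[0, 0, 0], [0, 0, 0], [0, 0, 0]], gripper=[0, 0, 0])

```text
time: 10.88
ee_pos: [0.5984, 0.0723, 0.0265]
eef_rot: [0.034, 0.999, -0.0, 0.0]
wrist_force: [0.5, -4.4, 6.0]
gripper_width: 0.0107
grasp_force: 60.5
```

```bash
python3 st.py
```

```text
t 10.88 n,e,z 0.5918 0.1144 0.0265 yaw 86.08 F [ 0.5 -4.4  6. ] T [-0.68  0.11 -0.06] grip 0.0107 j1,j6 [ 0.02 -1.48]
```

send_rows(travel=[[0, 0.1, 0], [0, 0, 0], [0, 0, 0]], twist=[[0, 0, 0], [0, 0, 0], [0, 0, 0]], gripper=[0, 0, 0])

```text
time: 11.13
ee_pos: [0.5985, 0.0733, 0.0265]
eef_rot: [0.034, 0.999, -0.0, 0.0]
wrist_force: [-0.5, -4.7, 5.7]
gripper_width: 0.0111
grasp_force: 60.5
```

```bash
python3 st.py
```

```text
t 11.13 n,e,z 0.5918 0.1154 0.0265 yaw 86.09 F [-0.5 -4.7  5.7] T [-0.71  0.07  0.02] grip 0.0111 j1,j6 [ 0.02 -1.48]
```

send_rows(travel=[[0, 0.1, 0], [0, 0, 0], [0, 0, 0]], twist=[[0, 0, 0], [0, 0, 0], [0, 0, 0]], gripper=[0, 0, 0])

```text
time: 11.38
ee_pos: [0.5986, 0.0743, 0.0265]
eef_rot: [0.034, 0.999, -0.0, 0.0]
wrist_force: [-1.3, -4.1, 6.2]
gripper_width: 0.011
grasp_force: 60.5
```

```bash
python3 st.py
```

```text
t 11.38 n,e,z 0.5918 0.1164 0.0265 yaw 86.08 F [-1.3 -4.1  6.2] T [-0.66  0.04 -0.03] grip 0.011 j1,j6 [ 0.02 -1.48]
```

send_rows(travel=[[0, 0.1, 0], [0, 0, 0], [0, 0, 0]], twist=[[0, 0, 0], [0, 0, 0], [0, 0, 0]], gripper=[0, 0, 0])

```text
time: 11.63
ee_pos: [0.5985, 0.0746, 0.0265]
eef_rot: [0.034, 0.999, -0.0, 0.0]
wrist_force: [-1.2, -12.2, 7.4]
gripper_width: 0.0111
grasp_force: 60.8
```

```bash
python3 st.py
```

```text
t 11.63 n,e,z 0.5918 0.1166 0.0265 yaw 86.09 F [ -1.2 -12.2   7.4] T [-1.81  0.22  0.  ] grip 0.0111 j1,j6 [ 0.03 -1.48]
```

send_rows(travel=[[0, 0.1, 0], [0, 0, 0], [0, 0, 0]], twist=[[0, 0, 0], [0, 0, 0], [0, 0, 0]], gripper=[0, 0, 0])

```text
time: 11.88
ee_pos: [0.5985, 0.0746, 0.0265]
eef_rot: [0.034, 0.999, -0.001, 0.0]
wrist_force: [-1.9, -21.0, 8.0]
gripper_width: 0.0111
grasp_force: 61.1
```

```bash
python3 st.py
```

```text
t 11.88 n,e,z 0.5917 0.1167 0.0265 yaw 86.09 F [ -1.9 -21.    8. ] T [-3.23  0.3  -0.1 ] grip 0.0111 j1,j6 [ 0.03 -1.47]
```

Both prongs met the bar at e = 0.1167 with almost no yaw moment, so they are square on it. Now I release, lift and go over the nut.

send_rows(travel=[[0, -0.1, 0], [0, 0, 0], [0, 0, 0], [0, 0, 0], [0, 0, 0], [0, 0, 0], [0, 0, 0]], twist=[[0, 0, 0], [0, 0, 0], [0, 0, 0], [0, 0, 0], [0, 0, 0], [0, 0, 0], [0, 0, 0]], gripper=[0, 0, 60, 60, 60, 60, 60])

```text
time: 12.47
ee_pos: [0.5983, 0.0752, 0.0262]
eef_rot: [0.034, 0.999, 0.0, -0.0]
wrist_force: [-0.4, -0.8, -0.5]
gripper_width: 0.0518
grasp_force: 0.0
```

send_rows(travel=[[0, 0, -1], [0, 0, -2], [0, 0, -3], [0, 0, -3], [0, 0, -2], [0, 0, 0], [0, 3, 0], [0, 3, 0]], twist=[[0, 0, 0], [0, 0, 0], [0, 0, 0], [0, 0, 0], [0, 0, 0], [0, 0, 0], [0, 0, 0], [0, 0, 0]], gripper=[60, 60, 60, 60, 60, 60, 100, 100])

```text
time: 13.13
ee_pos: [0.6027, 0.1344, 0.1372]
eef_rot: [0.036, 0.999, 0.0, 0.0]
wrist_force: [1.0, -0.1, -0.8]
gripper_width: 0.0736
grasp_force: 0.0
```

send_rows(travel=[[0, 3, 0], [0, 0.4, 0], [0, 0, 0], [0, 0, 0], [0, 0, 0], [0, 0, 0], [0, 0, 0], [0, 0, 0]], twist=[[0, 0, 0], [0, 0, -7], [0, 0, -7], [0, 0, -7], [0, 0, -7], [0, 0, -7], [0, 0, -7], [0, 0, -7]], gripper=[100, 100, 100, 100, 100, 100, 100, 100])

```text
time: 13.8
ee_pos: [0.6046, 0.1687, 0.1364]
eef_rot: [-0.386, 0.923, 0.0, -0.0]
wrist_force: [-1.1, 0.7, -0.5]
gripper_width: 0.0855
grasp_force: 0.0
```

send_rows(travel=[[0, 0, 0], [0, 0, 0], [0, 0, 0], [0, 0, 0], [0, 0, 0], [0, 0, 0], [0, 0, 0], [0, 0, 0]], twist=[[0, 0, -7], [0, 0, -7], [0, 0, -7], [0, 0, -7], [0, 0, -7], [0, 0, -6], [0, 0, 0], [0, 0, 0]], gripper=[100, 100, 100, 100, 100, 100, 100, 100])

```text
time: 14.47
ee_pos: [0.6047, 0.1686, 0.1364]
eef_rot: [-0.681, 0.732, 0.0, -0.0]
wrist_force: [0.1, -0.0, -0.1]
gripper_width: 0.0852
grasp_force: 0.0
```

```bash
python3 st.py; python3 - <<'E'
from m import *
s=snap('side');t=snap('top')
a=cv2.resize(t['image'][150:240,205:325,::-1],(400,300));b=cv2.resize(s['image'][160:235,270:370,::-1],(400,300))
cv2.imwrite('pics/c5.png',np.hstack([a,b]))
E
```

```text
t 14.47 n,e,z 0.5913 0.2109 0.1364 yaw 175.86 F [ 0.1 -0.  -0.1] T [-0.05 -0.02  0.05] grip 0.0852 j1,j6 [ 0.18 -2.89]
```

View pics/c5.png

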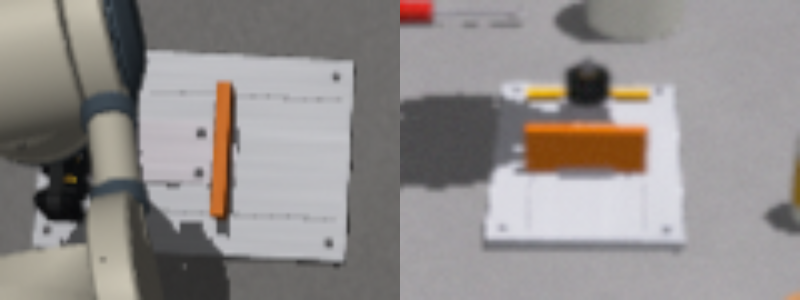

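The top view shows the guide with its fence parallel to the plate edge (220,150), and the side view shows the nut centred on the fence (587,80). Next I descend on the nut.

send_rows(travel=[[-0.07, 0, 3], [0, 0, 3], [0, 0, 2], [0, 0, 1.6], [0, 0, 1], [0, 0, 0], [0, 0, 0]], twist=[[0, 0, 0], [0, 0, 0], [0, 0, 0], [0, 0, 0], [0, 0, 0], [0, 0, 0], [0, 0, 0]], gripper=[100, 100, 100, 100, 100, 100, 100], force=60)

```text
time: 15.15
ee_pos: [0.605, 0.1693, 0.0305]
eef_rot: [-0.682, 0.731, 0.0, -0.0]
wrist_force: [-0.2, -1.0, 1.1]
gripper_width: 0.0855
grasp_force: 0.0
```

send_rows(travel=[[0, 0, 0], [0, 0, 0], [0, 0, 0], [0, 0, 0], [0, 0, 0], [0, 0, 0], [0, 0, 0], [0, 0, 0]], twist=[[0, 0, 0], [0, 0, 0], [0, 0, 0], [0, 0, 0], [0, 0, 0], [0, 0, 0], [0, 0, 0], [0, 0, 0]], gripper=[30, 30, 30, 30, 30, 30, 30, 30], force=60)

```text
time: 15.82
ee_pos: [0.6054, 0.1694, 0.0313]
eef_rot: [-0.682, 0.731, -0.0, 0.001]
wrist_force: [-1.4, 0.4, 8.9]
gripper_width: 0.0405
grasp_force: 59.2
```

```bash
python3 st.py
```

```text
t 15.82 n,e,z 0.592 0.2117 0.0313 yaw 176.05 F [-1.4  0.4  8.9] T [-0.05  0.31 -0.02] grip 0.0405 j1,j6 [ 0.18 -2.89]
```

send_rows(travel=[[0, 0, 0.01], [0, 0, 0.015], [0, 0, 0.015], [0, 0, 0.015], [0, 0, 0.015], [0, 0, 0.015], [0, 0, 0.015], [0, 0, 0.015]], twist=[[0, 0, 5], [0, 0, 7], [0, 0, 7], [0, 0, 7], [0, 0, 7], [0, 0, 7], [0, 0, 7], [0, 0, 7]], gripper=[30, 30, 30, 30, 30, 30, 30, 30])

```text
time: 16.48
ee_pos: [0.6056, 0.1693, 0.0301]
eef_rot: [-0.273, 0.962, -0.0, 0.001]
wrist_force: [-1.3, -1.1, 7.9]
gripper_width: 0.0402
grasp_force: 59.3
```

```bash
python3 st.py
```

```text
t 16.48 n,e,z 0.5921 0.2117 0.0301 yaw 121.71 F [-1.3 -1.1  7.9] T [-0.25  0.11  0.08] grip 0.0402 j1,j6 [ 0.18 -1.95]
```

send_rows(travel=[[0, 0, 0.015], [0, 0, 0.015], [0, 0, 0.015], [0, 0, 0.015], [0, 0, 0.015], [0, 0, 0.015], [0, 0, 0.015], [0, 0, 0.015]], twist=[[0, 0, 5], [0, 0, 5], [0, 0, 5], [0, 0, 5], [0, 0, 5], [0, 0, 5], [0, 0, 5], [0, 0, 5]], gripper=[30, 30, 30, 30, 30, 30, 30, 30])

```text
time: 17.15
ee_pos: [0.6056, 0.1692, 0.0291]
eef_rot: [0.071, 0.997, 0.0, 0.001]
wrist_force: [-1.3, -2.7, 12.3]
gripper_width: 0.0404
grasp_force: 59.5
```

```bash
python3 st.py
```

```text
t 17.15 n,e,z 0.5921 0.2116 0.0291 yaw 81.81 F [-1.3 -2.7 12.3] T [-0.55  0.33  0.1 ] grip 0.0404 j1,j6 [ 0.18 -1.25]
```

send_rows(travel=[[0, 0, 0.01], [0, 0, 0.01], [0, 0, 0.01], [0, 0, 0.01], [0, 0, 0.01], [0, 0, 0.01], [0, 0, 0.01], [0, 0, 0.01]], twist=[[0, 0, 5], [0, 0, 5], [0, 0, 5], [0, 0, 5], [0, 0, 5], [0, 0, 5], [0, 0, 5], [0, 0, 5]], gripper=[30, 30, 30, 30, 30, 30, 30, 30])

```text
time: 17.82
ee_pos: [0.6055, 0.1691, 0.0283]
eef_rot: [0.408, 0.913, 0.0, 0.001]
wrist_force: [-1.2, -3.7, 10.6]
gripper_width: 0.0404
grasp_force: 59.5
```

```bash
python3 st.py
```

```text
t 17.82 n,e,z 0.5921 0.2115 0.0283 yaw 41.81 F [-1.2 -3.7 10.6] T [-0.49  0.34  0.03] grip 0.0404 j1,j6 [ 0.18 -0.55]
```

send_rows(travel=[[0, 0, 0.01], [0, 0, 0.01], [0, 0, 0.01], [0, 0, 0.01], [0, 0, 0.01], [0, 0, 0.01], [0, 0, 0.01], [0, 0, 0.01]], twist=[[0, 0, 5], [0, 0, 5], [0, 0, 5], [0, 0, 5], [0, 0, 5], [0, 0, 5], [0, 0, 5], [0, 0, 5]], gripper=[30, 30, 30, 30, 30, 30, 30, 30])

```text
time: 18.48
ee_pos: [0.6054, 0.1692, 0.0274]
eef_rot: [0.696, 0.718, 0.0, 0.001]
wrist_force: [-1.6, -2.4, 11.2]
gripper_width: 0.0405
grasp_force: 59.5
```

```bash
python3 st.py
```

```text
t 18.48 n,e,z 0.5919 0.2115 0.0274 yaw 1.81 F [-1.6 -2.4 11.2] T [-0.45  0.34  0.07] grip 0.0405 j1,j6 [0.18 0.15]
```

send_rows(travel=[[0, 0, 0.01], [0, 0, 0.01], [0, 0, 0.01], [0, 0, 0.01], [0, 0, 0.01], [0, 0, 0.01]], twist=[[0, 0, 5], [0, 0, 5], [0, 0, 5], [0, 0, 5], [0, 0, 5], [0, 0, 5]], gripper=[30, 30, 30, 30, 30, 30])

```text
time: 18.98
ee_pos: [0.6053, 0.1692, 0.0267]
eef_rot: [0.858, 0.514, 0.0, 0.0]
wrist_force: [-2.7, -2.5, 10.6]
gripper_width: 0.0403
grasp_force: 59.4
```

```bash
python3 st.py
```

```text
t 18.98 n,e,z 0.5919 0.2115 0.0267 yaw -28.19 F [-2.7 -2.5 10.6] T [-0.35  0.39  0.06] grip 0.0403 j1,j6 [0.18 0.67]
```

send_rows(travel=[[0, 0, 0.01], [0, 0, 0.01], [0, 0, 0.01], [0, 0, 0.01], [0, 0, 0.01], [0, 0, 0.01]], twist=[[0, 0, 5], [0, 0, 5], [0, 0, 5], [0, 0, 5], [0, 0, 5], [0, 0, 5]], gripper=[30, 30, 30, 30, 30, 30])

```text
time: 19.48
ee_pos: [0.6053, 0.1692, 0.0264]
eef_rot: [0.962, 0.274, 0.001, 0.0]
wrist_force: [-3.8, -2.4, 16.6]
gripper_width: 0.0405
grasp_force: 59.9
```

```bash
python3 st.py
```

```text
t 19.48 n,e,z 0.5919 0.2115 0.0264 yaw -58.18 F [-3.8 -2.4 16.6] T [-0.35  0.65  0.33] grip 0.0405 j1,j6 [0.18 1.19]
```

send_rows(travel=[[0, 0, 0], [0, 0, 0.01], [0, 0, 0], [0, 0, 0.01]], twist=[[0, 0, 4], [0, 0, 4], [0, 0, 4], [0, 0, 4]], gripper=[30, 30, 30, 30])

```text
time: 19.82
ee_pos: [0.6054, 0.1692, 0.0264]
eef_rot: [0.99, 0.138, 0.001, 0.0]
wrist_force: [-4.5, -2.0, 18.6]
gripper_width: 0.0405
grasp_force: 60.2
```

```bash
python3 st.py
```

```text
t 19.82 n,e,z 0.5919 0.2115 0.0264 yaw -74.12 F [-4.5 -2.  18.6] T [-0.39  0.8   0.48] grip 0.0405 j1,j6 [0.18 1.47]
```

send_rows(travel=[[0, 0, 0], [0, 0, 0], [0, 0, 0]], twist=[[0, 0, 0], [0, 0, 4], [0, 0, 4]], gripper=[30, 30, 30], force=80)

```text
time: 20.07
ee_pos: [0.6066, 0.1694, 0.0264]
eef_rot: [0.998, 0.07, 0.002, 0.0]
wrist_force: [9.3, -0.4, 11.5]
gripper_width: 0.0398
grasp_force: 82.6
```

```bash
python3 st.py
```

```text
t 20.07 n,e,z 0.5931 0.2118 0.0264 yaw -82.01 F [ 9.3 -0.4 11.5] T [-0.06 -2.75  2.19] grip 0.0398 j1,j6 [0.18 1.61]
```

send_rows(travel=[[0, 0, 0], [0, 0, 0]], twist=[[0, 0, 4], [0, 0, 4]], gripper=[30, 30])

```text
time: 20.23
ee_pos: [0.6095, 0.1694, 0.0266]
eef_rot: [1.0, -0.0, 0.005, -0.0]
wrist_force: [18.3, -6.6, -8.6]
gripper_width: 0.0397
grasp_force: 82.6
```

```bash
python3 st.py
```

```text
t 20.23 n,e,z 0.596 0.212 0.0266 yaw -90.02 F [18.3 -6.6 -8.6] T [-1.23 -3.12  2.07] grip 0.0397 j1,j6 [0.18 1.75]
```

Moment jumped to 2 N m: the nut is at its shoulder. Release and lift.

send_rows(travel=[[0, 0, 0], [0, 0, 0], [0, 0, 0], [0, 0, 0], [0, 0, 0], [0, 0, 0]], twist=[[0, 0, 0], [0, 0, 0], [0, 0, 0], [0, 0, 0], [0, 0, 0], [0, 0, 0]], gripper=[100, 100, 100, 100, 100, 100])

```text
time: 20.73
ee_pos: [0.6047, 0.1693, 0.0249]
eef_rot: [1.0, 0.001, -0.0, -0.0]
wrist_force: [0.6, -0.3, 0.2]
gripper_width: 0.0854
grasp_force: 0.0
```

send_rows(travel=[[0, 0, -1], [0, 0, -2], [0, 0, -3], [0, 0, -3], [0, 0, -3], [0, 0, -3], [0, 0, -2], [0, 0, 0]], twist=[[0, 0, 0], [0, 0, 0], [0, 0, 0], [0, 0, 0], [0, 0, 0], [0, 0, 0], [0, 0, 0], [0, 0, 0]], gripper=[100, 100, 100, 100, 100, 100, 100, 100])

```text
time: 21.4
ee_pos: [0.6068, 0.1697, 0.2004]
eef_rot: [1.0, 0.001, 0.004, -0.001]
wrist_force: [0.4, 0.5, 0.3]
gripper_width: 0.0853
grasp_force: 0.0
```

send_rows(travel=[[2, 3, 0], [2, 3, 0], [2, 3, 0], [2, 3, 0], [2, 3, 0], [2, 3, 0], [2, 3, 0], [0, 0, 0]], twist=[[0, 0, 0], [0, 0, 0], [0, 0, 0], [0, 0, 0], [0, 0, 0], [0, 0, 0], [0, 0, 0], [0, 0, 0]], gripper=[100, 100, 100, 100, 100, 100, 100, 100])

```text
time: 22.07
ee_pos: [0.7474, -0.0465, 0.1944]
eef_rot: [1.0, -0.001, 0.001, 0.001]
wrist_force: [0.2, -0.0, -0.2]
gripper_width: 0.0854
grasp_force: 0.0
```

```bash
python3 st.py; python3 - <<'E'
from m import *
s=snap('side');t=snap('top')
of=mask(t,(5,150,80),(20,255,255),(240,160,300,230))
if of.any(): print('fence',rect(plane(t,big(of),.058)))
y=mask(t,(20,130,80),(35,255,255),(205,155,245,235))
if y.any(): print('bar',rect(plane(t,big(y),.02)))
a=cv2.resize(t['image'][150:240,205:325,::-1],(400,300),interpolation=cv2.INTER_CUBIC);b=cv2.resize(s['image'][160:235,270:370,::-1],(400,300))
cv2.imwrite('pics/c6.png',np.hstack([a,b]))
E
```

```text
t 22.07 n,e,z 0.7488 0.0063 0.1944 yaw -90.17 F [ 0.2 -0.  -0.2] T [ 0.01 -0.02  0.02] grip 0.0854 j1,j6 [-0.14  1.43]
bar (array([605.4, 199.4]), array([ 10.9, 117.4]), 85.9)
```

View pics/c6.png

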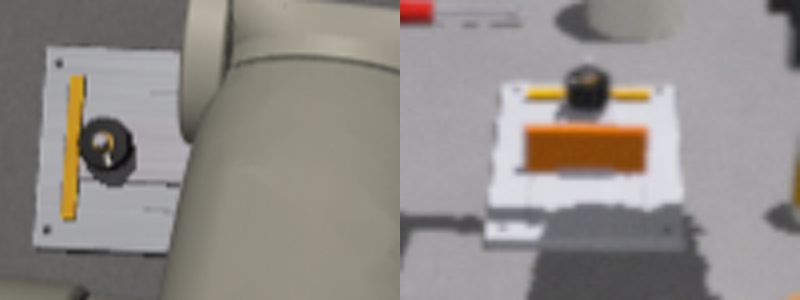

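send_rows(travel=[[-2.5, 3, 0], [-2.5, 3, 0], [-2.5, 3, 0], [-2.5, 3, 0], [-2.5, 3, 0], [-2.5, 3, 0], [-2.5, 3, 0], [-2.5, 3, 0]], twist=[[0, 0, 0], [0, 0, 0], [0, 0, 0], [0, 0, 0], [0, 0, 0], [0, 0, 0], [0, 0, 0], [0, 0, 0]], gripper=[100, 100, 100, 100, 100, 100, 100, 100])

```text
time: 22.83
ee_pos: [0.5437, -0.2803, 0.1953]
eef_rot: [1.0, 0.001, -0.0, -0.0]
wrist_force: [0.5, -1.6, -0.3]
gripper_width: 0.0852
grasp_force: 0.0
```

send_rows(travel=[[0, 0, 0], [0, 0, 0]], twist=[[0, 0, 0], [0, 0, 0]], gripper=[100, 100])

```text
time: 23.0
ee_pos: [0.544, -0.281, 0.1953]
eef_rot: [1.0, -0.0, -0.0, -0.0]
wrist_force: [-0.1, 0.9, 1.4]
gripper_width: 0.0854
grasp_force: 0.0
```

```bash
python3 - <<'E'
from m import *
t=snap('top')
of=mask(t,(5,150,80),(20,255,255),(240,160,300,230))
f=rect(plane(t,big(of),.058));print('fence',f)
y=mask(t,(20,130,80),(35,255,255),(205,155,245,235));b=rect(plane(t,big(y),.02));print('bar',b)
e=np.array([.0706,.9975]);d=b[0]-f[0];print('along',d@e,'expect 126; across',d@[e[1],-e[0]])
v,u=np.nonzero(mask(t,(0,0,0),(180,255,75),(222,178,250,210)));p=cloud(t,np.c_[u,v]);p=p[p[:,2]>.035];print('nut top z',np.percentile(p[:,2],[50,90]),'expect .054')
E
```

```text
fence (array([596.6,  73.4]), array([ 11.2, 105.9]), 86.1)
bar (array([605.4, 199.4]), array([ 10.9, 117.4]), 85.9)
along 126.30628 expect 126; across -0.11760000000004522
nut top z [0.05461146 0.05767992] expect .054
```

The fence is parallel to the bar (86.1° against 85.9°), 126.3 mm from it where 126 is right, and centred to 0.1 mm. The nut is down.

```bash
python3 -c "
from cell import job_done
print(job_done())"
```

```text
the job is handed in; nothing more can be done
None
```

The orange side guide is fitted square against the stop bar, the nut is screwed down to its hard stop and released, and the job was handed in at about 23 s of the 58 s allowed.

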